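Open the squeeze-tab safety cap of a tablet tub

TASK

Open the tub of dishwasher tablets: squeeze the two orange tabs of its safety cap inward and, keeping them squeezed, turn the cap anticlockwise (seen from above) until you feel it come up against its stop, then lift it straight off without straining the cap or the tub (pushing or pulling with more than about 25 N is too much). Set the cap down gently, right way up, on the chopping board, let go of it, and do not shove or knock over the mug or the spice jar.

Things in the scene. Friction and masses are not known exactly. Their poses are not given: they have to be found in the camera images.
- cap_center (a point): Centre of the loose grey round cap (51 mm across, 36 mm tall, 85 g) that closes the tub: on its axis, 18 mm above its lower edge. z points up through its top; its orange tabs stand at +y and -y. Grip the tabs from above, fingers closing along the cap's y, fingertips 3 to 8 mm below this point: lower they meet the tub's collar, whose top is 13 mm below it. Set down, it stands on its lower edge.
- tab_left (a joint): How far the tab on the cap's +y side is pressed in: 0 free, 0.006 m fully in. The tab is a flat upright plate 22 mm wide along the cap's x, from 10 mm below to 14 mm above the cap's centre, outer face 32 mm from the axis when free (64 mm over both), 26 mm when fully in (52 mm over both). Spring: 4.5 N to start, 10 N fully in.
- tab_right (a joint): The same for the tab on the cap's -y side. A foot under each tab sits in a notch of the tub's collar and blocks turning until both tabs are pressed at least 4 mm; they spring back out when let go.
- cap: The same cap with its tabs: origin on its axis at its lower edge, axes as for cap_center. Squeezed, it turns anticlockwise from above against the light rubbing of a sprung seal (up to 0.1 N m) to a firm stop. The stop lies 0.7 to 1.4 rad on: it differs each time and cannot be seen. Only within about 0.08 rad before the stop can it lift; elsewhere its inner lugs hold it down.
- tub_neck (a point): Centre of the flat shoulder of the white tub with a blue band (80 mm across), on its axis, 80 mm above the worktop; z up. Round the neck stands a blue collar, 64 mm across and 8.5 mm high above this point, with the tab notches at +y and -y. At the start the cap's lower edge is 4 mm above this point and its axes are parallel to these.
- tub: The same tub, clamped in a steel stand 104 mm across; it cannot move. Origin on its axis at the worktop, z up, axes as for tub_neck. At the stop its sprung seal pushes the cap up with 4 to 6 N, by up to 3 mm; pressed down, it gives 2.5 mm. The cap has about 1.5 mm of play sideways and must rise 36 mm to clear the neck. Over 25 N of pull or push, or 0.5 N m of twist against the stop, strains it.
- board: Wooden chopping board, 230 mm along its x, 340 mm along its y, 20 mm thick, lying flat and fixed; origin at the centre of its underside.
- mug: White mug, 97 mm tall, 78 mm across, standing at the left on the worktop; origin on its underside. A bystander.
- spice_jar: Spice jar with a red lid, 45 mm across, 106 mm tall, standing at the right on the worktop; origin at the centre of its underside. A bystander.
Things that resemble listed ones, but are neither listed nor needed, are in the scene too. Of the things that look like the cap, the smaller one is meant.

How it is judged:
By the outcome, as a careful person would: the job done as asked, in the order asked, and still so for the second after the job is handed in, with the robot touching nothing.
It also fails if it takes over 72 s, if anything falls off the work surface, if the arm or the gripper's body presses on something with over 40 N, if the wrist force passes 120 N, or if a joint passes its speed limit or range.

ROBOT

A 6-joint arm with a two-finger parallel gripper is mounted at the origin on a cart in front of the work surface, level with it; the furniture and walls round the work are solid. World frame = base frame: x ahead of the robot, y to its left, z up, the work surface at z = 0. Lengths are in m, angles in rad, forces in N, time in s.
With the tool pointing down it reaches from about 0.3 to 0.775 m from the base axis. Payload 14.6 kg.
Tool frame: the origin (TCP) lies midway between the tips of the shut fingers; the grasp point (between the pads) lies 19 mm behind it (ctrl.tcp_to_grasp is the z of the grasp point in the tool frame, in m); z points along the fingers, y is the line along which they close (so a half turn about z gives the same grasp; the last joint's range is limited). The gripper opens to 94 mm and grips with 3 to 60 N. Pads are 16 mm wide; open, the fingers measure 119 mm over their backs; the gripper's body (75 mm by 177 mm) begins 78 mm behind the grasp point.
Start: joints at [-1.241, 0.3, 1.521, -0, 1.321, -0.067], TCP at [0.213, -0.507, 0.205] pointing down, gripper open.
Joint ranges: [-3.03, 3.03], [-0.79, 2.21], [0.23, 2.52], [-1.04, 4.18], [0, 3.07], [-2.55, 2.55]. Speed limits (rad/s): [2.22, 2.22, 2.57, 3.14, 3.14, 3.14].

INTERFACE

Orientations are given as [roll, pitch, yaw] about the fixed x, y, z axes, in that order (R = Rz(yaw) Ry(pitch) Rx(roll)).
In Python, from station import monitor, camera, ctrl gives the robot as it stands.
- The arm moves only by the tool apply_moves, never from a script. Its argument "plan" is one flat list of numbers, 4 for each row, row after row: the shift along the tool's x, y, z in mm, then the turn about the tool's z in rad. In form: [dx, dy, dz, spin, dx, dy, dz, spin, ...]. A call has 1 to 20 rows; each row shifts and turns the commanded pose from where the row before left it, along the tool's axes as they then stand; what a row does not reach is not made up. A row lasts 1/10 s, in which the tool goes at most 50 mm and 8.59 degrees, less where a joint would pass 70% of its speed; a pose out of reach is approached as far as the arm can. A call is refused whole if a number of a shift passes 50 or a number of a turn 0.15, either way. A call with a gripper value outside its range is refused whole. "hand" is the gripper command: -1 is shut, 1 is fully open, values between are in proportion, set as the call begins (left out, the last holds). The fingers move at their own pace and stop on an object; "squeeze" is the grip in N (left out, the last holds). Time passes only in rows, so rows that do not move let the fingers close. It gives the time, the measured TCP pose, the force, the opening and the grip force at its end, in the units of the state.
- monitor.get_obs(): the state, without advancing time (a new reading comes with each control period).
- camera(name): name is "scene" or "top" or "wrist"; returns a dict with "image" (400x640x3 uint8, red, green, blue), "range_z" (400x640 float32, m along the optical axis (not along the pixel's ray), 0 where there is no reading), "mtx" (3x3 intrinsics, pixels), "rvec" (rotation vector, rad) and "tvec" (3), from world to camera coordinates, as OpenCV has them. Camera axes: x right, y down, z forward; pixel columns grow to the right and rows downward; lengths in m; the calibration is good to about 2 mm. The wrist camera is an equidistant fisheye: a pixel r from the principal point sees the ray r / f radians off the axis. A picture is of the moment at which its call begins.
- ctrl.hand_in(): hands the job in; it is judged then, once.
The state is a dict: "time_s": time; "qpos": joint angles; "joint_vel": joint speeds; "tau": joint torques, N m; "ee_pos": TCP position; "eef_rot": TCP orientation; "force": force on the tool from outside, world axes, zero at the start; "moment": the same for the moment, N m; "grip_width": finger opening in m; "grip_force": force on a finger pad.
Only numpy, scipy, OpenCV 4.12 (cv2) and the standard library are available. Lean on these libraries where they do the work, as an engineer would, in place of code of your own. Each camera call takes 0.05 s, during which the arm holds its last target. There are 200 camera calls.

## Working session

There is one attempt and no reset: what is moved stays moved. The work goes in short steps, Python scripts to look and compute and a tool call to move; the robot and the scene stay as the last step left them, time stands still between calls to the robot, and variables do not carry over. Pictures are saved under pics/ and viewed, at most 10 in all, crops included, and the job is handed in when it is done.

Besides the shell and the picture viewer there is one more tool, called as name(argument=value, ...) on one line, values as JSON. apply_moves: Moves the arm, as the interface text tells. Its arguments: {"type":"object","properties":{"plan":{"type":"array","items":{"type":"number"}},"hand":{"type":"number"},"squeeze":{"type":"number"}},"required":["plan"]}

```bash
mkdir -p pics; cat > h.py <<'E'
import numpy as np, cv2
from station import monitor, camera, ctrl
def world(c):
    K=c["mtx"];R=cv2.Rodrigues(np.array(c["rvec"],float))[0];t=np.array(c["tvec"],float).ravel()
    v,u=np.mgrid[0:400,0:640];z=c["range_z"]
    P=np.stack([(u-K[0,2])/K[0,0]*z,(v-K[1,2])/K[1,1]*z,z],-1)
    W=(P-t)@R; W[z==0]=np.nan
    return W
E
python3 - <<'E'
from h import *
for n in("scene","top"):
    c=camera(n); cv2.imwrite(f"pics/{n}0.png",c["image"][:,:,::-1]); np.savez(f"{n}0.npz",**c)
    R=cv2.Rodrigues(np.array(c["rvec"],float))[0]; print(n,-R.T@np.array(c["tvec"]).ravel(),c["mtx"][0,0])
o=monitor.get_obs();print(o["ee_pos"],o["eef_rot"],o["grip_width"],ctrl.tcp_to_grasp)
E
```

```text
scene [ 0.35779808 -1.00247089  1.49525495] 490.05048056380485
top [-0.00421331  0.35831045  1.59270586] 409.6883060750606
[ 0.21247925 -0.50706467  0.20498774] [-3.14063671e+00 -4.64816951e-05  3.96807985e-01] 0.09388431957297154 -0.0188
```

View pics/scene0.png

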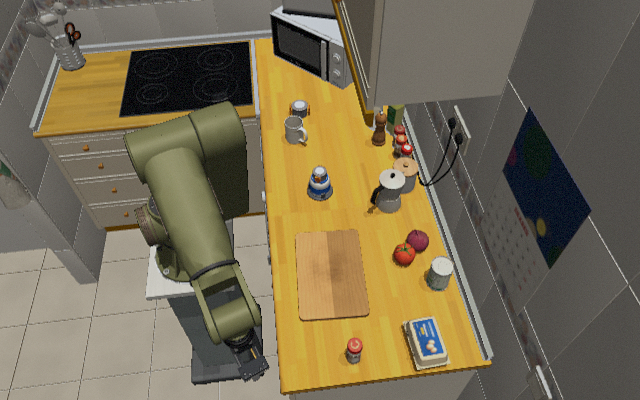

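View pics/top0.png

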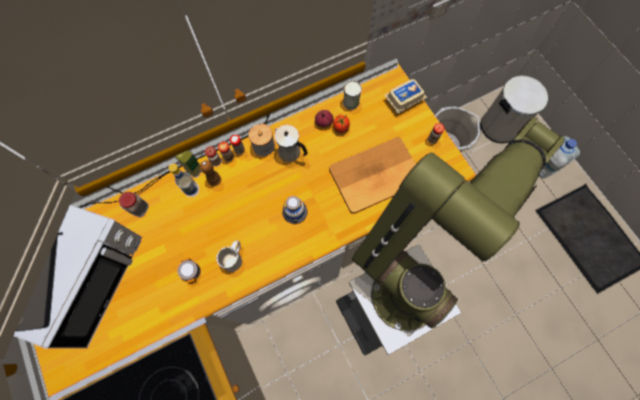

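The scene view shows the tub with its blue band at (320,183) and the board at (331,273). The mug is at (295,130), the spice jar at (354,350), and a cap-like thing stands at (299,107). In the top view the tub is at (294,208) and the look-alike is at (189,271).

Candidates for the cap: the cap on the tub at scene (320,172), and the object at (299,107). I'll measure both and check a crop.

```bash
python3 - <<'E'
from h import *
S=dict(np.load("scene0.npz"));T=dict(np.load("top0.npz"))
WS,WT=world(S),world(T)
for n,W,ps in(("S",WS,[(320,170),(320,183),(320,196),(299,107),(295,130),(354,343),(331,273),(298,233),(357,231),(367,314),(301,318)]),("T",WT,[(294,203),(294,208),(189,268),(228,258),(437,130),(332,168),(350,209),(408,140)])):
    for u,v in ps: print(n,u,v,W[v,u].round(3))
# orange near the tub / lookalike
for n,C,W in(("S",S,WS),("T",T,WT)):
    h=cv2.cvtColor(C["image"],cv2.COLOR_RGB2HSV)
    for nm,(u,v) in {"S":{"tub":(320,180),"other":(299,107)},"T":{"tub":(294,208),"other":(189,270)}}[n].items():
        a=C["image"][v-30:v+30,u-40:u+40,::-1]
        cv2.imwrite(f"pics/c_{n}_{nm}.png",cv2.resize(a,(400,300),interpolation=cv2.INTER_CUBIC))
        w=W[v-25:v+25,u-25:u+25]; hi=w[...,2]>0.095
        print(n,nm,"top max z",np.nanmax(w[...,2]),"xy mean>.095",w[hi].mean(0),hi.sum())
im=lambda s:cv2.imread(f"pics/c_{s}.png")
cv2.imwrite("pics/crop1.png",np.vstack([np.hstack([im("S_tub"),im("S_other")]),np.hstack([im("T_tub"),im("T_other")])]))
E
```

```text
S 320 170 [0.501 0.219 0.121]
S 320 183 [0.497 0.19  0.081]
S 320 196 [0.495 0.182 0.013]
S 299 107 [0.464 0.664 0.053]
S 295 130 [0.431 0.484 0.087]
S 354 343 [ 0.513 -0.456  0.111]
S 331 273 [ 0.489 -0.162  0.014]
S 298 233 [0.393 0.015 0.021]
S 357 231 [0.61  0.007 0.003]
S 367 314 [ 0.582 -0.329  0.016]
S 301 318 [ 0.369 -0.314  0.017]
T 294 203 [0.491 0.216 0.121]
T 294 208 [0.476 0.224 0.113]
T 189 268 [0.466 0.675 0.05 ]
T 228 258 [0.445 0.534 0.006]
T 437 130 [ 0.507 -0.444  0.107]
T 332 168 [ 0.59  -0.004  0.02 ]
T 350 209 [0.397 0.016 0.018]
T 408 140 [ 0.559 -0.36   0.007]
S tub top max z 0.12799462935735884 xy mean>.095 [0.49669027 0.21007918 0.11500431] 177
S other top max z 0.10417525040361586 xy mean>.095 [0.42390955 0.52664713 0.09872175] 29
T tub top max z 0.13532626794297675 xy mean>.095 [0.49171261 0.21980415 0.11784215] 180
T other top max z 0.06040510995995082 xy mean>.095 [nan nan nan] 0<stdin>:13: RuntimeWarning: Mean of empty slice.
  ret = um.true_divide(
```

View pics/crop1.png

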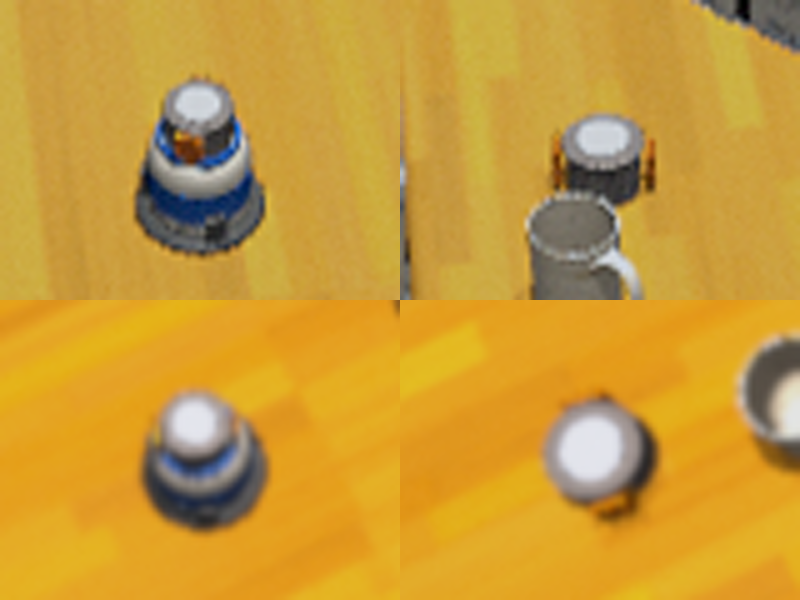

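The crop shows two caps with orange tabs. The one on the tub, at scene (320,172), is smaller and is the one meant. The one standing loose by the mug is larger. The tub cap's top is at about (0.494, 0.215, 0.12), which agrees with the stated height. I'll hover over it now.

apply_moves(plan=[26.8, -27.9, -3.75, 0, 26.8, -27.9, -3.75, 0, 26.8, -27.9, -3.75, 0, 26.8, -27.9, -3.75, 0, 26.8, -27.9, -3.75, 0, 26.8, -27.9, -3.75, 0, 26.8, -27.9, -3.75, 0, 26.8, -27.9, -3.75, 0, 26.8, -27.9, -3.75, 0, 26.8, -27.9, -3.75, 0, 26.8, -27.9, -3.75, 0, 26.8, -27.9, -3.75, 0, 26.8, -27.9, -3.75, 0, 26.8, -27.9, -3.75, 0, 26.8, -27.9, -3.75, 0, 26.8, -27.9, -3.75, 0, 26.8, -27.9, -3.75, 0, 26.8, -27.9, -3.75, 0, 26.8, -27.9, -3.75, 0, 26.8, -27.9, -3.75, 0], hand=1)

```text
time_s: 2.1
ee_pos: [0.4915, 0.2162, 0.2803]
eef_rot: [-3.142, 0.001, 0.397]
force: [0.5, -0.8, -0.5]
grip_width: 0.0942
grip_force: 0.0
```

apply_moves(plan=[0, 0, 0, 0.13, 0, 0, 0, 0.13, 0, 0, 0, 0.13, 0, 0, 0, 0, 0, 0, 0, 0])

```text
time_s: 2.6
ee_pos: [0.4912, 0.2145, 0.2803]
eef_rot: [3.141, 0.0, 0.011]
force: [-0.1, -0.0, -0.6]
grip_width: 0.0939
grip_force: 0.0
```

```bash
python3 - <<'E'
from h import *
o=monitor.get_obs();print(o["time_s"],o["ee_pos"],o["eef_rot"],o["qpos"],o["force"])
c=camera("wrist"); cv2.imwrite("pics/w1.png",c["image"][:,:,::-1]); np.savez("w1.npz",**c); print(c["mtx"],c["rvec"],c["tvec"])
E
```

```text
2.6 [0.49119115 0.21446239 0.28025322] [3.14144883e+00 3.87425072e-04 1.06137182e-02] [ 3.43333080e-01  2.22009781e-01  1.44590756e+00 -9.43785231e-06
  1.47408847e+00  1.90351657e+00] [-0.11204661 -0.03040048 -0.57818423]
[[309.70691629   0.         324.06785654]
 [  0.         309.70691629 197.87039567]
 [  0.           0.           1.        ]] [-2.10453281  2.08230958  0.24872049] [0.20893146 0.43695792 0.57982054]
```

View pics/w1.png

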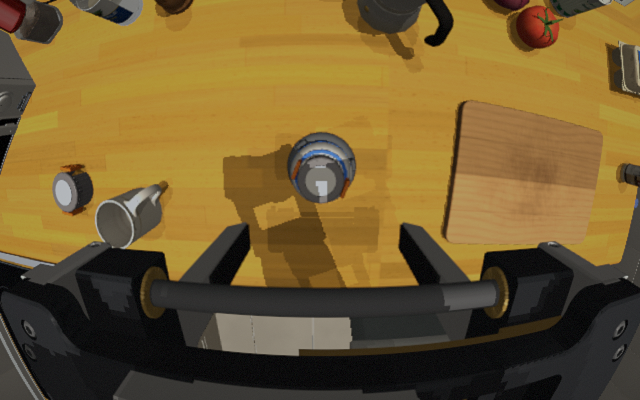

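The wrist view shows the cap on the tub at (322,182), with orange tabs left and right at about (298,180) and (346,188). The board is at the right and the mug at (130,215). I'll compute the tab positions by casting fisheye rays.

```bash
cat >> h.py <<'E'
def rays(c,uv):
    K=c["mtx"];R=cv2.Rodrigues(np.array(c["rvec"],float))[0];t=np.array(c["tvec"],float).ravel()
    d=cv2.fisheye.undistortPoints(np.array(uv,float).reshape(-1,1,2),K,np.zeros(4)).reshape(-1,2)
    D=np.c_[d,np.ones(len(d))]
    return -R.T@t, D@R, D   # origin, world rays (unit optical depth)
def plane(c,uv,z):
    o,D,_=rays(c,uv); return o+D*((z-o[2])/D[:,2])[:,None]
def depthpts(c,uv):
    o,D,_=rays(c,uv); uv=np.array(uv,int); return o+D*c["range_z"][uv[:,1],uv[:,0]][:,None]
E
python3 - <<'E'
from h import *
c=dict(np.load("w1.npz"))
im=c["image"]; h=cv2.cvtColor(im,cv2.COLOR_RGB2HSV)
x0,x1,y0,y1=285,360,130,210
m=cv2.inRange(h,(3,130,60),(15,255,255)); 
k=np.zeros_like(m);k[y0:y1,x0:x1]=m[y0:y1,x0:x1]
n,l,s,ce=cv2.connectedComponentsWithStats(k)
for i in range(1,n):
    if s[i,4]>8:
        uv=np.argwhere(l==i)[:,::-1]; P=depthpts(c,uv); print(s[i],ce[i],np.median(P,0).round(4),P.min(0).round(3),P.max(0).round(3))
        q=P[P[:,2]>.105]; print(len(q), q.mean(0) if len(q) else '')
        print("on z=.116",plane(c,uv,.116).mean(0))
uv=np.argwhere(np.ones((y1-y0,x1-x0)))[:,::-1]+[x0,y0]
P=depthpts(c,uv); t=P[(P[:,2]>.112)&(P[:,2]<.13)]
print("top",len(t),np.median(t,0),cv2.minEnclosingCircle((t[:,:2]*1000).astype(np.float32)))
f=P[(abs(P[:,2]-.08)<.004)]; print("shoulder",len(f),f.min(0),f.max(0))
a=cv2.resize(im[y0:y1,x0:x1,::-1],None,fx=8,fy=7.5,interpolation=cv2.INTER_NEAREST); cv2.imwrite("pics/w1c.png",a)
E
```

```text
[291 160  10  20  79] [295.60759494 169.51898734] [0.5088 0.2466 0.1159] [0.489 0.216 0.071] [0.56  0.255 0.46 ]
76 [0.50906685 0.24609782 0.11970716]
on z=.116 [0.50821377 0.24653642 0.116     ]
[340 178  10  20  86] [344.63953488 187.55813953] [0.4886 0.1907 0.1154] [0.467 0.186 0.07 ] [0.496 0.196 0.117]
79 [0.48737153 0.19086202 0.11452719]
on z=.116 [0.48806223 0.19099478 0.116     ]
top 1853 [0.497562   0.21882873 0.12025292] ((496.9593505859375, 218.6468505859375), 33.79892349243164)
shoulder 331 [0.46901309 0.18317067 0.07601044] [0.53210111 0.25335211 0.08373107]
```

View pics/w1c.png

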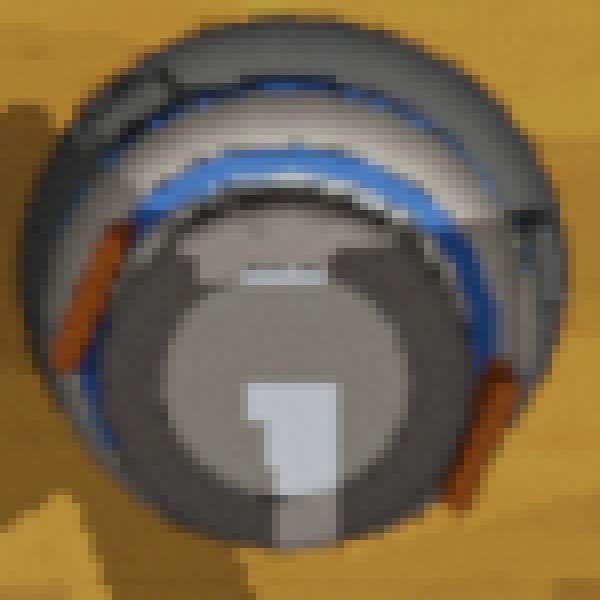

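The crop confirms it. The tabs at (0.5085,0.2465) and (0.488,0.191) put the cap centre at (0.498,0.219), with the cap's y axis turned to yaw −0.354. The top height of 0.120 matches. I'll align and descend partway.

apply_moves(plan=[6.8, -4.2, 0, 0, 0, 0, 20, 0.122, 0, 0, 25, 0.122, 0, 0, 25, 0.121, 0, 0, 25, 0, 0, 0, 25, 0, 0, 0, 20, 0, 0, 0, 0, 0, 0, 0, 0, 0, 0, 0, 0, 0])

```text
time_s: 3.65
ee_pos: [0.4987, 0.219, 0.1418]
eef_rot: [-3.14, -0.001, -0.358]
force: [-0.2, 0.2, 0.2]
grip_width: 0.0936
grip_force: 0.0
```

```bash
python3 - <<'E'
from h import *
o=monitor.get_obs();print(o["time_s"],o["ee_pos"],o["eef_rot"],o["qpos"],o["force"],o["moment"])
c=camera("wrist"); cv2.imwrite("pics/w2.png",c["image"][:,:,::-1]); np.savez("w2.npz",**c)
im=c["image"]; h=cv2.cvtColor(im,cv2.COLOR_RGB2HSV)
p,_=cv2.fisheye.projectPoints(np.array([[[.498,.2188,.116]]]),np.array(c["rvec"],float),np.array(c["tvec"],float),c["mtx"],np.zeros(4)); print(p)
m=cv2.inRange(h,(3,130,50),(14,255,255))
n,l,s,ce=cv2.connectedComponentsWithStats(m)
for i in range(1,n):
    if s[i,4]>25 and np.hypot(*(ce[i]-p.ravel()))<130:
        uv=np.argwhere(l==i)[:,::-1]; P=depthpts(c,uv)
        q=P[(P[:,2]>.112)&(P[:,2]<.120)]; print(s[i],ce[i],np.median(P,0).round(4),len(q),q.mean(0) if len(q) else '')
E
```

```text
3.65 [0.49871314 0.21904933 0.14175795] [-3.14035001e+00 -1.41979854e-03 -3.57719023e-01] [3.46603400e-01 3.47473075e-01 1.61255180e+00 2.98681475e-05
 1.17968119e+00 2.27510651e+00] [-0.20895304  0.24048557  0.19890014] [ 0.0208827   0.03569017 -0.0132213 ]
[[[324.855888   224.26224097]]]
[280 204  11  36 269] [284.19330855 220.78438662] [0.509  0.2452 0.1153] 182 [0.50810657 0.24608017 0.11572228]
[361 204  11  36 249] [366.39759036 221.02409639] [0.4892 0.1906 0.1154] 165 [0.48714238 0.19089436 0.11566717]
```

View pics/w2.png

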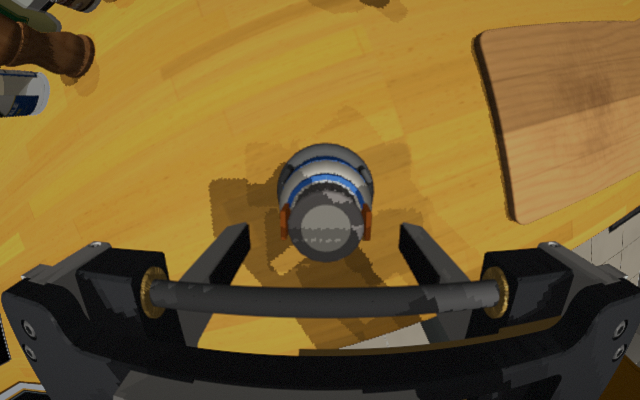

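The tabs at (284,221) and (366,221) sit level and symmetric between the fingers, so the alignment is good. I'll make a small trim and descend to 0.0965.

apply_moves(plan=[-0.6, 0.6, 0, 0.005, 0, 0, 10, 0, 0, 0, 10, 0, 0, 0, 10, 0, 0, 0, 8, 0, 0, 0, 5, 0, 0, 0, 2, 0, 0, 0, 0, 0, 0, 0, 0, 0, 0, 0, 0, 0])

```text
time_s: 4.7
ee_pos: [0.4974, 0.2185, 0.0958]
eef_rot: [-3.141, -0.0, -0.363]
force: [0.5, 0.8, 0.4]
grip_width: 0.0941
grip_force: 0.0
```

apply_moves(plan=[0, 0, -0.5, 0, 0, 0, 0, 0, 0, 0, 0, 0, 0, 0, 0, 0, 0, 0, 0, 0, 0, 0, 0, 0, 0, 0, 0, 0, 0, 0, 0, 0, 0, 0, 0, 0, 0, 0, 0, 0], hand=-1, squeeze=22)

```text
time_s: 5.7
ee_pos: [0.4973, 0.2185, 0.0961]
eef_rot: [-3.141, -0.0, -0.363]
force: [-0.0, 1.8, 3.1]
grip_width: 0.0514
grip_force: 22.0
```

Both tabs are fully in (51.4 mm over both). Turning anticlockwise means negative spin, and 0.6 rad is safe before the stop can be met.

apply_moves(plan=[0, 0, 0, -0.05, 0, 0, 0, -0.05, 0, 0, 0, -0.05, 0, 0, 0, -0.05])

```text
time_s: 6.1
ee_pos: [0.4974, 0.2184, 0.0961]
eef_rot: [-3.141, -0.0, -0.161]
force: [0.2, 0.4, 4.4]
grip_width: 0.0513
grip_force: 22.0
```

```bash
cat > s.py <<'E'
from h import *
o=monitor.get_obs()
for k in("time_s","ee_pos","eef_rot","force","moment","grip_width","grip_force"):print(k,np.round(o[k],4))
E
python3 s.py
```

```text
time_s 6.1
ee_pos [0.4974 0.2184 0.0961]
eef_rot [-3.1414e+00 -4.0000e-04 -1.6120e-01]
force [0.2454 0.382  4.4159]
moment [ 0.1705 -0.0151 -0.0016]
grip_width 0.0513
grip_force 22.0071
```

apply_moves(plan=[0, 0, 0, -0.05, 0, 0, 0, -0.05, 0, 0, 0, -0.05, 0, 0, 0, -0.05, 0, 0, 0, -0.05, 0, 0, 0, -0.05, 0, 0, 0, -0.05, 0, 0, 0, -0.05])

```text
time_s: 6.9
ee_pos: [0.4975, 0.2186, 0.0962]
eef_rot: [-3.141, -0.001, 0.239]
force: [0.8, 1.0, 3.3]
grip_width: 0.0514
grip_force: 22.0
```

```bash
python3 s.py; python3 - <<'E'
from h import *
c=camera("wrist"); im=c["image"][150:330,210:440,::-1]; cv2.imwrite("pics/w3.png",cv2.resize(im,None,fx=3,fy=3))
E
```

```text
time_s 6.9
ee_pos [0.4975 0.2186 0.0962]
eef_rot [-3.1413e+00 -9.0000e-04  2.3870e-01]
force [0.7836 0.9524 3.3344]
moment [ 0.4399 -0.0633 -0.0587]
grip_width 0.0514
grip_force 22.0087
```

View pics/w3.png

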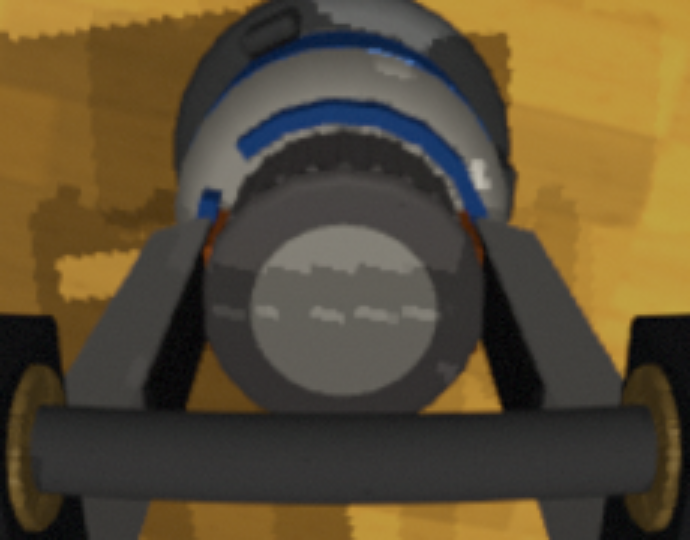

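The tabs are held under both pads, and the collar notch is now visible left of the left tab, so the cap turned with the fingers. From here I'll go in small steps and watch the moment.

apply_moves(plan=[0, 0, 0, -0.04, 0, 0, 0, -0.03, 0, 0, 0, 0])

```text
time_s: 7.25
ee_pos: [0.4975, 0.2186, 0.0962]
eef_rot: [-3.141, -0.001, 0.307]
force: [1.2, 2.6, 5.8]
grip_width: 0.0512
grip_force: 22.0
```

```bash
python3 s.py
```

```text
time_s 7.25
ee_pos [0.4975 0.2186 0.0962]
eef_rot [-3.1414e+00 -8.0000e-04  3.0700e-01]
force [1.2051 2.5826 5.8032]
moment [ 0.5255 -0.1683 -0.0065]
grip_width 0.0512
grip_force 22.0086
```

apply_moves(plan=[0, 0, 0, -0.02, 0, 0, 0, -0.02, 0, 0, 0, 0])

```text
time_s: 7.55
ee_pos: [0.4974, 0.2186, 0.0961]
eef_rot: [-3.141, -0.001, 0.348]
force: [0.7, 3.4, 4.7]
grip_width: 0.0511
grip_force: 22.0
```

```bash
python3 s.py
```

```text
time_s 7.55
ee_pos [0.4974 0.2186 0.0961]
eef_rot [-3.1415e+00 -5.0000e-04  3.4790e-01]
force [0.67   3.3558 4.6598]
moment [ 0.6142 -0.1787 -0.0135]
grip_width 0.0511
grip_force 22.0102
```

apply_moves(plan=[0, 0, 0, -0.02, 0, 0, 0, -0.02, 0, 0, 0, 0])

```text
time_s: 7.85
ee_pos: [0.4974, 0.2186, 0.0961]
eef_rot: [-3.141, -0.0, 0.388]
force: [1.0, 3.0, 5.7]
grip_width: 0.0516
grip_force: 22.0
```

```bash
python3 s.py|egrep 'rot|moment|force'
```

```text
eef_rot [-3.1415e+00 -4.0000e-04  3.8790e-01]
force [1.0408 3.0039 5.7495]
moment [ 0.5445 -0.1344  0.062 ]
grip_force 22.0096
```

apply_moves(plan=[0, 0, 0, -0.02, 0, 0, 0, -0.02, 0, 0, 0, 0])

```text
time_s: 8.15
ee_pos: [0.4973, 0.2185, 0.0961]
eef_rot: [-3.141, -0.0, 0.428]
force: [0.9, 2.0, 4.5]
grip_width: 0.0513
grip_force: 22.0
```

```bash
python3 s.py|egrep 'rot|moment|force'
```

```text
eef_rot [-3.1415e+00 -2.0000e-04  4.2790e-01]
force [0.9453 2.036  4.4845]
moment [ 0.577  -0.0547 -0.026 ]
grip_force 22.0107
```

apply_moves(plan=[0, 0, 0, -0.02, 0, 0, 0, -0.02, 0, 0, 0, 0])

```text
time_s: 8.45
ee_pos: [0.4971, 0.2187, 0.096]
eef_rot: [-3.141, -0.0, 0.468]
force: [-1.3, 3.5, 5.3]
grip_width: 0.0514
grip_force: 22.0
```

```bash
python3 s.py|egrep 'rot|moment|force'
```

```text
eef_rot [-3.1411 -0.      0.4677]
force [-1.3298  3.4761  5.2932]
moment [ 0.8139  0.1552 -0.1343]
grip_force 22.0183
```

apply_moves(plan=[0, 0, 0, -0.02, 0, 0, 0, 0])

```text
time_s: 8.65
ee_pos: [0.4971, 0.2187, 0.096]
eef_rot: [-3.141, 0.0, 0.488]
force: [-1.2, 3.4, 6.1]
grip_width: 0.0512
grip_force: 22.0
```

```bash
python3 s.py|egrep 'rot|moment|force'
```

```text
eef_rot [-3.1409  0.      0.4875]
force [-1.2279  3.4215  6.0505]
moment [ 0.9317  0.2031 -0.1787]
grip_force 22.037
```

apply_moves(plan=[0, 0, 0, -0.02, 0, 0, 0, 0])

```text
time_s: 8.85
ee_pos: [0.4971, 0.2187, 0.096]
eef_rot: [-3.141, 0.0, 0.507]
force: [-1.2, 4.1, 5.9]
grip_width: 0.0512
grip_force: 22.1
```

```bash
python3 s.py|egrep 'rot|moment|force'
```

```text
eef_rot [-3.1408  0.      0.5073]
force [-1.1851  4.0662  5.9304]
moment [ 0.8575  0.1957 -0.446 ]
grip_force 22.077
```

The firm stop is clear, with the moment jumping to −0.45 N m. I'll ease back 0.02 rad and lift gently.

apply_moves(plan=[0, 0, 0, 0.02, 0, 0, 0, 0, 0, 0, -1, 0, 0, 0, -1, 0, 0, 0, -1, 0, 0, 0, 0, 0])

```text
time_s: 9.45
ee_pos: [0.4969, 0.2185, 0.0987]
eef_rot: [-3.141, 0.001, 0.487]
force: [-2.0, 4.2, 1.9]
grip_width: 0.0516
grip_force: 22.0
```

```bash
python3 s.py
```

```text
time_s 9.45
ee_pos [0.4969 0.2185 0.0987]
eef_rot [-3.1412e+00  1.0000e-03  4.8710e-01]
force [-1.995   4.2211  1.9091]
moment [ 0.8516  0.3047 -0.1074]
grip_width 0.0516
grip_force 22.0057
```

apply_moves(plan=[0, -0.6, -1, 0, 0, 0, -2, 0, 0, 0, -2, 0, 0, 0, -2, 0, 0, 0, 0, 0])

```text
time_s: 9.95
ee_pos: [0.4971, 0.2189, 0.1063]
eef_rot: [3.141, -0.0, 0.487]
force: [0.3, 0.2, -1.5]
grip_width: 0.0514
grip_force: 22.0
```

```bash
python3 s.py
```

```text
time_s 9.95
ee_pos [0.4971 0.2189 0.1063]
eef_rot [ 3.1414e+00 -4.0000e-04  4.8680e-01]
force [ 0.2843  0.1821 -1.4557]
moment [ 0.0095 -0.0241  0.0286]
grip_width 0.0514
grip_force 21.9911
```

It's free: the load is about the cap's weight. I'll lift on.

apply_moves(plan=[0, 0, -4, 0, 0, 0, -6, 0, 0, 0, -8, 0, 0, 0, -8, 0, 0, 0, -10, 0, 0, 0, -15, 0, 0, 0, -15, 0, 0, 0, -15, 0, 0, 0, -10, 0, 0, 0, 0, 0])

```text
time_s: 10.95
ee_pos: [0.4975, 0.2192, 0.1986]
eef_rot: [3.141, -0.003, 0.487]
force: [0.3, 0.2, -0.5]
grip_width: 0.0517
grip_force: 22.0
```

```bash
python3 s.py; python3 - <<'E'
from h import *
c=camera("wrist"); np.savez("w4.npz",**c); cv2.imwrite("pics/w4.png",c["image"][:,:,::-1])
W=world(dict(np.load("scene0.npz")))
# board: wood-brown vs. worktop, corners by z=20mm plane
S=dict(np.load("scene0.npz"));h=cv2.cvtColor(S["image"],cv2.COLOR_RGB2HSV)
print(h[273,331],h[250,310],h[250,280],h[330,320])
E
```

```text
time_s 10.95
ee_pos [0.4975 0.2192 0.1986]
eef_rot [ 3.1412e+00 -2.5000e-03  4.8690e-01]
force [ 0.2967  0.1874 -0.5059]
moment [-0.0213 -0.079  -0.0001]
grip_width 0.0517
grip_force 21.9911
[ 16 145 153] [ 18 134 204] [ 20 183 199] [ 22 175 204]
```

View pics/w4.png

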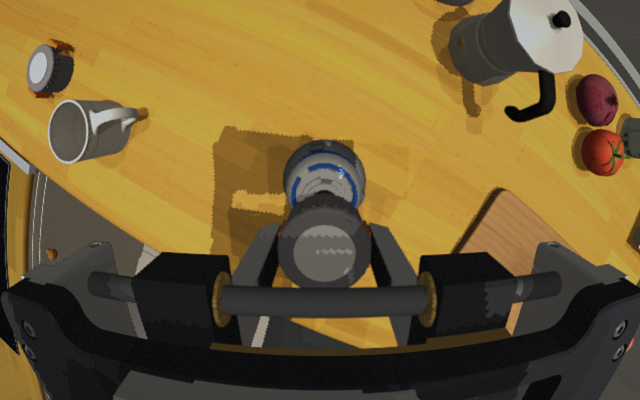

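The wrist view shows the cap held level between the fingers at (324,250), with the open tub behind it at (325,180). Next is moving it over the board, to about (0.48,−0.14).

apply_moves(plan=[-8, 13, 0, 0, -15, 25, 0, 0, -15, 25, 0, 0, -15, 25, 0, 0, -15, 25, 0, 0, -15, 25, 0, 0, -15, 25, 0, 0, -15, 25, 0, 0, -15, 25, 0, 0, -15, 25, 0, 0, -15, 25, 0, 0, -15, 25, 0, 0, -10, 22, 0, 0, 0, 0, 0, 0])

```text
time_s: 12.4
ee_pos: [0.4793, -0.1433, 0.1961]
eef_rot: [-3.141, 0.001, 0.484]
force: [-0.1, 0.5, -0.1]
grip_width: 0.0516
grip_force: 22.0
```

apply_moves(plan=[0, 0, 15, 0, 0, 0, 25, 0, 0, 0, 25, 0, 0, 0, 25, 0, 0, 0, 25, 0, 0, 0, 20, 0, 0, 0, 10, 0, 0, 0, 5, 0, 0, 0, 0, 0, 0, 0, 0, 0])

```text
time_s: 13.4
ee_pos: [0.4806, -0.1407, 0.0477]
eef_rot: [3.141, -0.001, 0.487]
force: [0.9, -0.1, 0.6]
grip_width: 0.0511
grip_force: 22.0
```

```bash
python3 s.py; python3 - <<'E'
from h import *
c=camera("scene"); cv2.imwrite("pics/s5.png",cv2.resize(c["image"][150:350,200:460,::-1],None,fx=3,fy=3))
E
```

```text
time_s 13.4
ee_pos [ 0.4806 -0.1407  0.0477]
eef_rot [ 3.1408e+00 -7.0000e-04  4.8680e-01]
force [ 0.8593 -0.1424  0.5766]
moment [ 0.0159 -0.0211  0.0252]
grip_width 0.0511
grip_force 21.9913
```

View pics/s5.png

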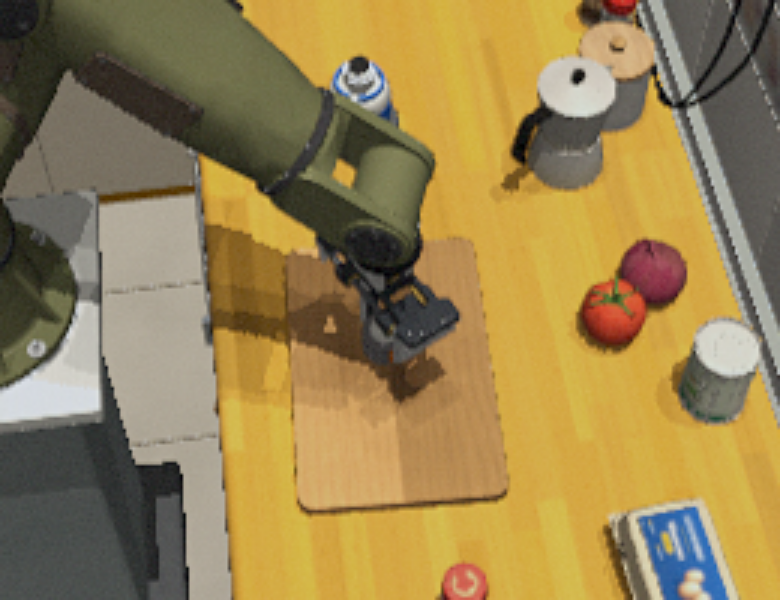

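The gripper with the cap is over the middle of the board, and the tub behind it is open (dark neck at crop (358,65)). I'll lower slowly.

apply_moves(plan=[0, 0, 4, 0, 0, 0, 3, 0, 0, 0, 2, 0, 0, 0, 1, 0, 0, 0, 1, 0, 0, 0, 1, 0, 0, 0, 0, 0])

```text
time_s: 14.15
ee_pos: [0.4802, -0.1406, 0.0348]
eef_rot: [-3.141, 0.0, 0.487]
force: [-0.3, -0.0, -0.9]
grip_width: 0.0513
grip_force: 22.0
```

apply_moves(plan=[0, 0, 0.7, 0, 0, 0, 0.7, 0, 0, 0, 0, 0])

```text
time_s: 14.45
ee_pos: [0.4802, -0.1406, 0.0335]
eef_rot: [-3.142, 0.0, 0.487]
force: [0.2, 0.1, -0.8]
grip_width: 0.0513
grip_force: 22.0
```

apply_moves(plan=[0, 0, 0.6, 0, 0, 0, 0.6, 0, 0, 0, 0, 0])

```text
time_s: 14.75
ee_pos: [0.4803, -0.1406, 0.0323]
eef_rot: [-3.142, 0.0, 0.487]
force: [0.1, 0.2, -0.5]
grip_width: 0.0513
grip_force: 22.0
```

apply_moves(plan=[0, 0, 0.5, 0, 0, 0, 0, 0])

```text
time_s: 14.95
ee_pos: [0.4803, -0.1406, 0.0322]
eef_rot: [3.142, -0.0, 0.487]
force: [-1.9, 0.4, 4.4]
grip_width: 0.0514
grip_force: 22.0
```

apply_moves(plan=[0, 0, 0.5, 0, 0, 0, 0, 0])

```text
time_s: 15.15
ee_pos: [0.4804, -0.1406, 0.0321]
eef_rot: [3.141, -0.0, 0.487]
force: [-4.8, 1.4, 10.5]
grip_width: 0.0519
grip_force: 22.0
```

Contact. I'll ease the load off, then release gradually.

apply_moves(plan=[0, 0, -0.7, 0, 0, 0, 0, 0], squeeze=12)

```text
time_s: 15.35
ee_pos: [0.4803, -0.1407, 0.0321]
eef_rot: [3.141, -0.0, 0.487]
force: [-0.2, 0.4, 2.7]
grip_width: 0.052
grip_force: 12.0
```

apply_moves(plan=[0, 0, 0, 0, 0, 0, 0, 0, 0, 0, 0, 0], hand=0.3)

```text
time_s: 15.65
ee_pos: [0.4803, -0.1407, 0.0321]
eef_rot: [3.142, -0.0, 0.487]
force: [0.1, 0.2, 1.8]
grip_width: 0.0613
grip_force: 5.7
```

apply_moves(plan=[0, 0, 0, 0, 0, 0, 0, 0, 0, 0, 0, 0, 0, 0, 0, 0, 0, 0, 0, 0, 0, 0, 0, 0], hand=1)

```text
time_s: 16.25
ee_pos: [0.4802, -0.1406, 0.032]
eef_rot: [-3.142, 0.0, 0.487]
force: [-0.2, -0.2, -0.4]
grip_width: 0.094
grip_force: 0.0
```

apply_moves(plan=[0, 0, -3, 0, 0, 0, -8, 0, 0, 0, -15, 0, 0, 0, -25, 0, 0, 0, -25, 0, 0, 0, -25, 0, 0, 0, -25, 0, 0, 0, -15, 0, 0, 0, 0, 0, 0, 0, 0, 0])

```text
time_s: 17.25
ee_pos: [0.4801, -0.1406, 0.1729]
eef_rot: [3.142, -0.0, 0.487]
force: [0.7, 0.6, -0.2]
grip_width: 0.0942
grip_force: 0.0
```

```bash
python3 - <<'E'
from h import *
c=camera("wrist"); s=camera("scene")
a=cv2.resize(c["image"][100:340,160:480,::-1],(400,300)); b=cv2.resize(s["image"][80:380,220:480,::-1],(400,461))
cv2.imwrite("pics/f.png",np.hstack([cv2.copyMakeBorder(a,0,161,0,0,0),b]))
uv=np.argwhere(np.ones((160,160)))[:,::-1]+[245,140]; P=depthpts(c,uv); t=P[(P[:,2]>.05)&(P[:,2]<.065)]
print(len(t),np.median(t,0),t[:,2].std())
E
```

```text
2343 [ 0.48084964 -0.14075522  0.05635623] 0.0013913522849777343
```

View pics/f.png

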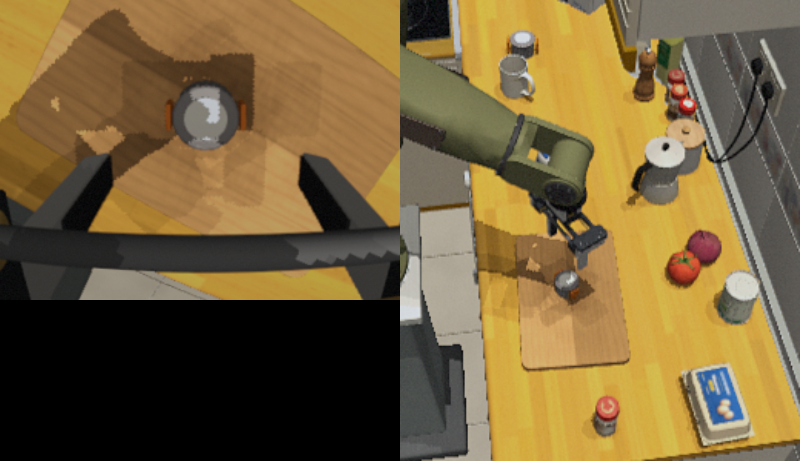

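The cap stands upright on the board: wrist crop (205,115), top at z 0.056, which matches 20 + 36 mm. Both tabs have sprung out, the mug and jar are still standing where they were, and the gripper is clear of everything.

```bash
python3 -c "
from station import ctrl; print(ctrl.hand_in())"
```

```text
the job is handed in; nothing more can be done
None
```

The tub is open: I squeezed the cap, turned it to its stop and lifted it off, and it now stands upright and released on the chopping board; the mug and spice jar were not touched, and the job was handed in at about 17 s.

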